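# Fit the fan's terminal cover rim-down

### The arm

A 6-joint arm with a two-finger parallel gripper is mounted at the origin on the work surface. World frame = base frame: x ahead of the robot, y to its left, z up, the work surface at z = 0. Lengths are in mm, angles in rad, forces in N, time in s.
With the tool pointing down it reaches from about 275 to 875 mm from the base axis. Payload 12.5 kg.
Tool frame: the origin (TCP) lies at the very end of the fingers, on their centre line; the grasp point (between the pads) lies 19 mm behind it (robot.hold_point_z is the distance from the TCP to the grasp point, in mm); z points along the fingers, y is the line along which they close (so a half turn about z gives the same grasp; the last joint's range is limited). The gripper opens to 85 mm and grips with 20 to 120 N. Pads are 22 mm wide; open, the fingers measure 114 mm over their backs; the gripper's body (76 mm by 85 mm) begins 54 mm behind the grasp point. The pads swing forward as they close: fully open they stand 13 mm farther back than shut.
Start: joints at [-1.409, 0.351, 1.652, -0, 1.139, -0.085], TCP at [134.387, -533.315, 231.29] pointing down, gripper open.
Joint ranges: [-2.75, 2.75], [-0.79, 2.1], [0.01, 2.65], [-1.57, 4.71], [0.07, 3.14], [-2.87, 2.87]. Speed limits (rad/s): [2.22, 2.22, 2.79, 3.14, 3.14, 3.14].

### API

Orientations are given as a 3x3 rotation matrix whose columns are the frame's x, y, z axes.
In Python, from plant import robot, fingers, optics gives the robot as it stands. The module is installed in compiled form; this text tells all that it offers. Calls block until the motion is done:
- robot.move_to(position, orientation): joint-space move of the TCP to a pose.
- robot.servo_line(position, rotation=None, max_speed=150): straight line of the TCP; rotation=None keeps the orientation; max_speed is the mean speed in mm/s.
- robot.movej(angles): joint-space move.
- fingers.move_gripper(opening, grasp_force=None): finger opening in mm; grasp_force is the grip in N (None keeps the last); returns when the fingers have stopped.
- robot.wait(seconds).
- robot.ik(position, orientation): joint angles nearest the present ones, or None.
- optics.snapshot(name): name is "scene" or "top" or "wrist"; returns (picture, depth): 384x512x3 uint8, red, green, blue; 384x512 float32, mm along the optical axis (not along the pixel's ray), 0 where there is no reading.
- optics.get_calibration(name): a dict with "fx", "fy", "cx", "cy" (pixels), "k1" (the pictures are not rectified: a ray, as slopes to the right and down, at radius r is drawn at 1 + k1 r^2 times it, then the intrinsics apply), "R" (3x3) and "t" (3): a world point X has camera coordinates R X + t. Camera axes: x right, y down, z forward; pixel columns grow to the right and rows downward; lengths in mm; the calibration is good to about 2 mm. A picture is of the moment at which its call begins: read the wrist's pose just before it. get_calibration takes no time and is no camera call; for the wrist camera it gives the pose at the moment of the call.
A pose or a line that the arm cannot do raises robot.PlanningError and nothing moves.
- robot.close_job(): hands the job in, once; it reports no verdict.
Trained networks look in the newest picture that a camera, given by its name, has taken for a name from the list of things; names that differ only in an ending like _2 or _b are one class to them, and where a whole thing is asked for, a point or a joint stands for the part that bears it (a point fixed in the world has none). Each returns a list of dicts, best first, with "conf" (0 to 1); they miss things now and then, are a little off and sometimes report something else, mostly with a low value. They report only what shows in the picture. A call takes as long as a camera call.
- optics.boxes_of(camera, target): "extent" ([left, top, right, bottom] in pixels, round what is visible of it).
Readings, each from a call of its own:
- robot.current_t(): time.
- robot.current_joints(): joint angles.
- robot.current_qd(): joint speeds.
- robot.current_tau(): joint torques, N m.
- robot.current_eef_pos(): TCP position.
- robot.current_tool_rot(): TCP orientation.
- robot.current_ft_force(): force on the tool from outside, world axes, zero at the start.
- robot.current_wrist_torque(): the same for the moment, N m.
- robot.current_grip_width(): finger opening in mm.
Only numpy, scipy, OpenCV 4.12 (cv2) and the standard library are available. Lean on these libraries where they do the work, as an engineer would, in place of code of your own. Each camera call takes 0.05 s, during which the arm holds its last target. There are 200 camera calls.

### The job

The white terminal cover of the fan lies on the mat the wrong way up, with its open rim upwards. Turn it over and fit it rim-down over the terminals into the rectangular recess on the back of the fan head, gently pressed fully home so that it sits level on the recess floor, and let go of it. Leave the blue screw tray, the spanner and the green switch block where they lie.

Things in the scene. Friction and masses are not known exactly. Their poses are not given: they have to be found in the camera images.
- cover: White plastic cap (a box open on one face), outer 46 (own x) x 56 (y) x 32 mm (z), walls 3 mm, closed face 4 mm thick, 50 g. Origin: centre of the closed face's outside; own z points from there out through the open rim. Starts on the mat on its closed face, rim up (z up). It can stand on any of its four sides. Fits the recess either of two ways round (half turn).
- rim (a point): Centre of the cover's open rim, 32 mm along the cover's own z from its origin; same axes as the cover.
- fan: Grey fan head lying on its front grille on the mat, fixed. Origin: centre of its underside, on the mat (top 6 mm above the bench), z up. Grille 236 mm across, up to 55 mm above the mat; round motor housing 132 mm across up to 85 mm; on it a block 86 (own x) x 96 mm (own y) up to 105 mm above the mat, with a rectangular recess in its flat top.
- recess (a point): Centre of the floor of the recess in the fan: 49 (own x) x 59 mm (y), 6 mm deep below the block's flat top, mouth chamfered 1 mm; axes as the fan, z up. In its middle a black terminal block 20 x 30 mm (x, y) stands 13 mm high; the cover's hollow (40 x 50 x 28 mm) goes over it. Seated, the cover's closed face is 32 mm above this floor, 26 mm above the block.
- tray: Blue plastic screw tray 150 x 100 x 28 mm, loose; origin: centre of its underside, on the mat. Leave alone.
- spanner: Steel spanner about 150 mm long along its own x, lying on the mat. Leave alone.
- switch_block: Green plastic switch block 45 x 65 x 30 mm with a steel toggle up to 53 mm, loose; origin: centre of its underside. Leave alone.

How it is judged:
By the outcome, as a careful person would: the job done as asked, in the order asked, and still so for the second after the job is handed in, with the robot touching nothing.
It also fails if it takes over 64 s, if anything falls off the work surface, if the arm or the gripper's body presses on something with over 40 N, if the wrist force passes 120 N, or if a joint passes its speed limit or range.

## Working session

There is one attempt and no reset: what is moved stays moved. The work goes in short steps, each a Python script; the robot and the scene stay as the last script left them, time stands still between calls to the robot, and variables do not carry over. Pictures are saved under pics/ and viewed, on a budget of 10 in all, crops included, one or two more only if the job needs it, and the job is handed in when it is done.

```bash
mkdir -p pics
cat > h.py <<'E'
import numpy as np, cv2
from plant import robot, fingers, optics
def cloud(name):
    c=optics.get_calibration(name); pic,d=optics.snapshot(name)
    v,u=np.mgrid[0:384,0:512].astype(float)
    x=(u-c['cx'])/c['fx']; y=(v-c['cy'])/c['fy']; a,b=x.copy(),y.copy()
    for _ in range(5):
        s=1+c['k1']*(a*a+b*b); a,b=x/s,y/s
    P=np.stack([a*d,b*d,d],-1)-np.array(c['t'])
    W=P@np.array(c['R']); W[d<=0]=np.nan
    return pic,W
def save(pic,n): cv2.imwrite('pics/'+n+'.png',cv2.cvtColor(pic,cv2.COLOR_RGB2BGR))
E
python3 - <<'E'
from h import *
for n in ('top','scene'):
    pic,W=cloud(n); save(pic,n+'0'); np.save(n+'0.npy',W)
    for t in ('cover','fan','recess','tray','spanner','switch_block'):
        for r in optics.boxes_of(n,t)[:2]:
            l,tp,rr,b=[int(q) for q in r['extent']]
            print(n,t,round(r['conf'],2),[l,tp,rr,b],W[min((tp+b)//2,383),min((l+rr)//2,511)].round(0))
print(robot.current_t())
E
```

```text
top cover 0.52 [277, 197, 303, 219] [ 516. -124.    9.]
top fan 0.85 [147, 152, 231, 229] [561. 164. 105.]
top recess 0.79 [146, 151, 227, 229] [560. 171. 116.]
top tray 0.61 [377, 189, 411, 237] [ 501. -432.   27.]
top spanner 0.61 [242, 108, 256, 156] [748.  -0.   9.]
top switch_block 0.82 [94, 234, 119, 254] [410. 413.  35.]
scene cover 0.57 [219, 170, 234, 187] [ 513. -121.   11.]
scene tray 0.84 [126, 133, 171, 174] [ 506. -434.   15.]
scene spanner 0.48 [226, 228, 247, 262] [749.   5.  12.]
scene switch_block 0.51 [375, 186, 393, 202] [413. 424.  37.]
0.7
```

Run:
```python
import cv2,numpy as np
a=cv2.imread('pics/top0.png');W=np.load('top0.npy')
cv2.imwrite('pics/top0c.png',cv2.resize(a[95:265,80:420],None,fx=2.3,fy=2.3,interpolation=cv2.INTER_CUBIC))
P=W[190:226,270:310].reshape(-1,3);
for lo,hi in((28,46),):
    p=P[(P[:,2]>lo)&(P[:,2]<hi)];print(len(p),p.mean(0),cv2.minAreaRect(p[:,:2].astype(np.float32)))
P=W[150:230,145:232].reshape(-1,3);p=P[(P[:,2]>104)&(P[:,2]<130)]
print(len(p),np.median(p,0),cv2.minAreaRect(p[:,:2].astype(np.float32)))
```

```text
76 [ 515.30733243 -120.7505301    36.27326579] ((515.9154663085938, -121.00682067871094), (43.29844665527344, 57.93058395385742), 29.47150421142578)
952 [567.8603312  180.85308913 109.43066269] ((567.8743896484375, 181.13088989257812), (83.8835220336914, 96.53530883789062), 18.662904739379883)
```

View pics/top0c.png

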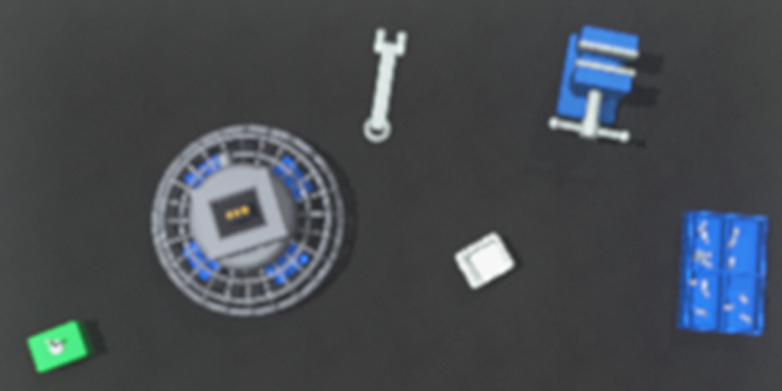

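The crop shows the cover rim-up at (485,260), the fan at (248,220) and the spanner at (385,85). The tray is at (723,270), the switch block at (57,347), and there is an unlisted blue vise at (600,80). I'll turn the cover in two 90° steps with tilted side grasps, after a close look at the fan and the cover.

```bash
cat >> h.py <<'E'
def Rt(psi,tau,s=1):
    """tool tilted tau from down towards horizontal heading psi, closing axis horizontal"""
    h=np.array([np.cos(psi),np.sin(psi),0]); z=np.array([0,0,1.])
    d=np.sin(tau)*h-np.cos(tau)*z; y=s*np.cross(z,h); return np.stack([np.cross(y,d),y,d],1)
def tcp(g,R): return np.array(g)+robot.hold_point_z*R[:,2]
E
python3 - <<'E'
from h import *
D=np.deg2rad
for nm,c,z in(('fan',[568,181],330),('cov',[516,-121],250)):
    R=Rt(D(18.7 if nm=='fan' else 29.5),0)
    best=None
    for s in(1,-1):
        R=Rt(D(18.7 if nm=='fan' else 29.5),0,s); q=robot.ik([*c,z],R)
        print(nm,s,None if q is None else np.round(q,2))
        if q is not None and (best is None or abs(q[5])<abs(best[1][5])): best=(R,q)
    robot.move_to([*c,z],best[0])
    pic,W=cloud('wrist'); save(pic,'w_'+nm); np.save('w_'+nm+'.npy',W)
    t='recess' if nm=='fan' else 'cover'
    print(optics.boxes_of('wrist',t)[:2])
    P=W.reshape(-1,3); lo,hi=(107,116) if nm=='fan' else (33,45)
    p=P[(P[:,2]>lo)&(P[:,2]<hi)&(np.hypot(*(P[:,:2]-c).T)<75)]
    print(len(p),np.median(p,0),cv2.minAreaRect(p[:,:2].astype(np.float32)))
# ik feasibility
for nm,psi,g in(('cov',29.5,[516,-121,60]),('fan',18.7,[568,181,160])):
  for f in(0,180):
    for tau in(-45,-30,45,60):
      for s in(1,-1):
        R=Rt(D(psi+f),D(tau),s); q=robot.ik(tcp(g,R),R); print(nm,psi+f,tau,s,None if q is None else np.round(q,2))
print(robot.current_t())
a=np.vstack([cv2.imread('pics/w_fan.png'),cv2.imread('pics/w_cov.png')]); cv2.imwrite('pics/w1.png',cv2.resize(a,None,fx=.78,fy=.78))
E
```

```text
fan 1 [ 0.23  0.36  1.4  -0.    1.39 -1.67]
fan -1 [ 0.23  0.36  1.4  -0.    1.39  1.47]
[{'extent': [168.5, 56.7, 338.6, 225.8], 'conf': 0.81}]
3671 [571.83199995 181.180849   110.90237473] ((566.7515258789062, 179.96945190429688), (86.2636489868164, 96.06251525878906), 18.188343048095703)
cov 1 [-0.32  0.3   1.68 -0.    1.17 -2.4 ]
cov -1 [-0.32  0.3   1.68 -0.    1.17  0.74]
[{'extent': [227.7, 139.7, 274.3, 183.8], 'conf': 0.6}]
457 [ 516.17203583 -122.22518876   37.78023146] ((514.9043579101562, -121.786376953125), (45.53904342651367, 56.02259826660156), 29.20011329650879)
cov 29.5 -45 1 [-0.12  0.89  1.44 -0.44  1.49 -2.02]
cov 29.5 -45 -1 [-0.12  0.89  1.44 -0.44  1.49  1.12]
cov 29.5 -30 1 [-0.17  0.77  1.57 -0.34  1.24 -2.07]
cov 29.5 -30 -1 [-0.17  0.77  1.57 -0.34  1.24  1.07]
cov 29.5 45 1 [-0.63  0.63  2.12  1.57  0.7   2.15]
cov 29.5 45 -1 [-0.63  0.63  2.12  1.57  0.7  -0.99]
cov 29.5 60 1 [-0.72  0.74  2.15  1.76  0.98  1.85]
cov 29.5 60 -1 [-0.72  0.74  2.15  1.76  0.98 -1.29]
cov 209.5 -45 1 [-0.63  0.63  2.12  1.57  0.7  -0.99]
cov 209.5 -45 -1 [-0.63  0.63  2.12  
[... 479 characters left out ...]
25 -0.04  1.63 -1.64]
fan 18.7 -30 -1 [ 0.25  0.78  1.25 -0.04  1.63  1.5 ]
fan 18.7 45 1 [0.19 0.4  2.1  2.52 0.16 2.09]
fan 18.7 45 -1 [ 0.19  0.4   2.1   2.52  0.16 -1.05]
fan 18.7 60 1 [0.18 0.47 2.21 2.91 0.59 1.69]
fan 18.7 60 -1 [ 0.18  0.47  2.21  2.91  0.59 -1.45]
fan 198.7 -45 1 [ 0.19  0.4   2.1   2.52  0.16 -1.05]
fan 198.7 -45 -1 [0.19 0.4  2.1  2.52 0.16 2.09]
fan 198.7 -30 1 [0.21 0.39 1.95 0.22 0.28 1.25]
fan 198.7 -30 -1 [ 0.21  0.39  1.95  0.22  0.28 -1.89]
fan 198.7 45 1 [ 0.25  0.92  1.08 -0.06  1.92  1.5 ]
fan 198.7 45 -1 [ 0.25  0.92  1.08 -0.06  1.92 -1.64]
fan 198.7 60 1 [ 0.26  1.06  0.93 -0.08  2.2   1.49]
fan 198.7 60 -1 [ 0.26  1.06  0.93 -0.08  2.2  -1.65]
5.0667
```

View pics/w1.png

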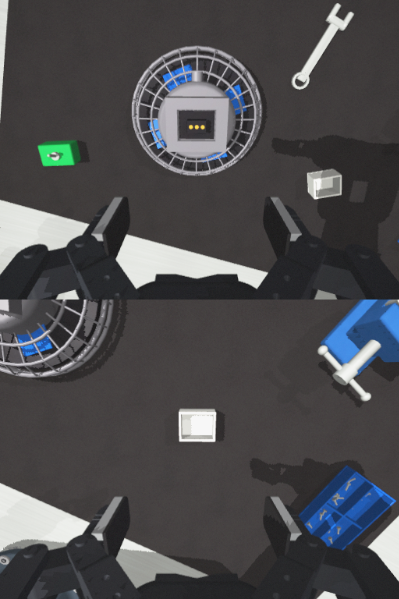

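The upper half (fan view) shows the recess with its terminals at about (196,126) in the picture. The lower half shows the cover rim-up at (197,425), with clear space around both. Step 1 is to tilt the cover onto its side.

```bash
cat >> h.py <<'E'
D=np.deg2rad
def bestR(g,psi,tau,qref=None):
    q0=np.array(robot.current_joints()); o=[]
    for s in(1,-1):
        R=Rt(D(psi),D(tau),s); q=robot.ik(tcp(g,R),R)
        if q is not None: o.append((np.abs(np.array(q)-q0).max(),s))
    return min(o)[1]
def touch(step=0.5,n=12,thr=2.5):
    f0=np.array(robot.current_ft_force())
    for i in range(n):
        p=np.array(robot.current_eef_pos()); robot.servo_line(p-[0,0,step],max_speed=15)
        f=np.array(robot.current_ft_force())-f0
        if f[2]>thr: break
    print('touch',i,f.round(1),np.round(robot.current_eef_pos(),1)); return f
E
python3 - <<'E'
from h import *
psi=209.2; h=np.array([np.cos(D(psi)),np.sin(D(psi)),0])
g=np.array([515.3,-121.7,30])+4*h
g2=np.array([480,-60,6+23+4.])
# choose s so both poses stay in range
for s in(1,-1):
    for p,t,gg in((psi,-45,g),(173,45,g2),(173,-30,g2)):
        R=Rt(D(p),D(t),s);q=robot.ik(tcp(gg,R),R);print(s,p,t,None if q is None else np.round(q,2))
s=1
R=Rt(D(psi),D(-45),s)
robot.move_to(tcp(g,R)-80*R[:,2],R); robot.servo_line(tcp(g,R),max_speed=120)
fingers.move_gripper(40,30); print('w',robot.current_grip_width(),np.round(robot.current_ft_force(),1))
robot.servo_line(tcp(g,R)+[0,0,100])
R2=Rt(D(173),D(45),s); robot.move_to(tcp(g2,R2)+[0,0,60],R2)
robot.servo_line(tcp(g2,R2)+[0,0,3],max_speed=100); print('w',robot.current_grip_width(),robot.current_t())
pic,W=cloud('scene'); save(pic,'s1')
touch()
print(robot.current_t())
a=cv2.imread('pics/s1.png')[110:240,150:330]; cv2.imwrite('pics/s1c.png',cv2.resize(a,None,fx=4,fy=4,interpolation=cv2.INTER_CUBIC))
E
```

```text
1 209.2 -45 [-0.64  0.7   2.12  1.65  0.7  -1.11]
1 173 45 [-0.19  0.92  1.47 -0.05  1.54  1.52]
1 173 -30 [-0.25  0.55  2.26  2.81  0.2  -1.36]
-1 209.2 -45 [-0.64  0.7   2.12  1.65  0.7   2.03]
-1 173 45 [-0.19  0.92  1.47 -0.05  1.54 -1.62]
-1 173 -30 [-0.25  0.55  2.26  2.81  0.2   1.78]
w 55.465995999679805 [-3.4 -1.   5.4]
w 55.41595981795379 11.25
touch 4 [-0.4  0.3  3. ] [467.1 -58.4  20.5]
12.55
```

View pics/s1c.png

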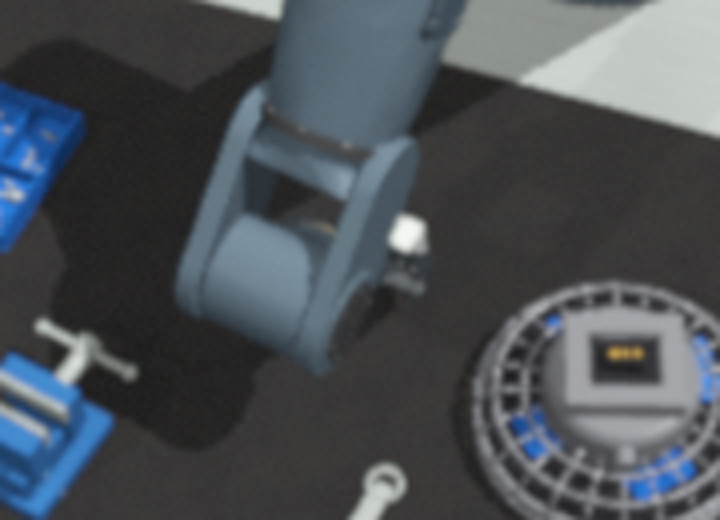

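Contact came within 0.5 mm of the expected height. The crop shows the white cover at (408,235), held on its side behind the wrist. I'll release it, look from above, then regrasp from the closed-face side.

Run:
```python
from h import *
fingers.move_gripper(80)
R=np.array(robot.current_tool_rot()); p=np.array(robot.current_eef_pos())
robot.servo_line(p-110*R[:,2])
Rl=Rt(D(-7),0,-1); robot.move_to([480,-60,250],Rl)
pic,W=cloud('wrist'); save(pic,'w2')
P=W.reshape(-1,3); c=[480,-60]
near=np.hypot(*(P[:,:2]-c).T)<60
p=P[(P[:,2]>46)&(P[:,2]<58)&near]
print(len(p),np.median(p,0),cv2.minAreaRect(p[:,:2].astype(np.float32)))
print(optics.boxes_of('wrist','cover')[:2],robot.current_t())
g=np.array([480,-60,31.])
for hd in(173,):
  for t in(-15,-20,-30,-45):
    for s in(1,-1):
      R=Rt(D(hd),D(t),s);q=robot.ik(tcp(g,R),R);print(t,s,None if q is None else np.round(q,2))
cv2.imwrite('pics/w2c.png',cv2.resize(cv2.cvtColor(pic[100:240,160:350],cv2.COLOR_RGB2BGR),None,fx=3,fy=3))
```

```text
1299 [471.80813969 -58.77524756  51.87548651] ((471.37933349609375, -58.757476806640625), (56.02725601196289, 31.918914794921875), 82.71708679199219)
[{'extent': [227.4, 151.1, 275.8, 184.5], 'conf': 0.94}] 14.85
-15 1 [-0.24  0.54  2.12  0.13  0.22  1.33]
-15 -1 [-0.24  0.54  2.12  0.13  0.22 -1.81]
-20 1 [-0.24  0.54  2.17  0.44  0.1   1.02]
-20 -1 [-0.24  0.54  2.17  0.44  0.1  -2.12]
-30 1 [-0.25  0.56  2.26  2.82  0.21 -1.37]
-30 -1 [-0.25  0.56  2.26  2.82  0.21  1.77]
-45 1 [-0.28  0.66  2.37  2.97  0.67 -1.54]
-45 -1 [-0.28  0.66  2.37  2.97  0.67  1.6 ]
```

View pics/w2c.png

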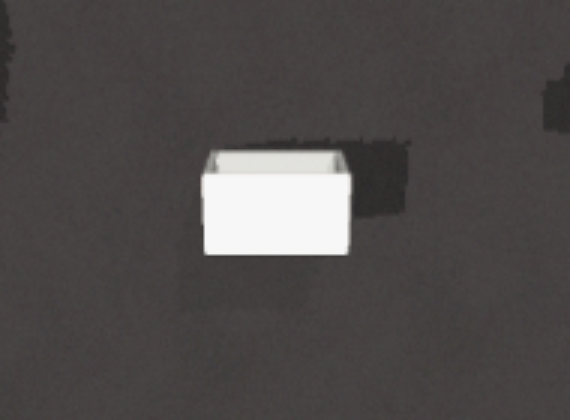

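The cover stands on its side at crop (277,200), with the rim facing away (image up), at the height and position I expected. Next: regrasp, turn, hover over the fan, and check the recess centre.

Run:
```python
from h import *
psi=172.7; h=np.array([np.cos(D(psi)),np.sin(D(psi)),0])
g=np.array([471.4,-58.8,31.])+10*h
R=Rt(D(psi),D(-30),1)
robot.move_to(tcp(g,R)-90*R[:,2],R); robot.servo_line(tcp(g,R),max_speed=120)
f0=np.array(robot.current_ft_force())
fingers.move_gripper(40,30); print('w',robot.current_grip_width(),np.round(robot.current_ft_force()-f0,1))
robot.servo_line(tcp(g,R)+[0,0,150])
gf=np.array([566.8,180.,6+105+20.]); Rf=Rt(D(198.2),D(60),1)
robot.move_to(tcp(gf,Rf)+[0,0,90],Rf)
print('w',robot.current_grip_width(),robot.current_t())
pic,W=cloud('wrist'); save(pic,'w3'); np.save('w3.npy',W)
p2,_=cloud('scene'); save(p2,'s3')
a=cv2.resize(cv2.cvtColor(p2[120:250,240:413],cv2.COLOR_RGB2BGR),(512,384),interpolation=cv2.INTER_CUBIC)
cv2.imwrite('pics/c3.png',cv2.resize(np.vstack([cv2.cvtColor(pic,cv2.COLOR_RGB2BGR),a]),None,fx=.78,fy=.78))
W=np.load('w_fan.npy');P=W.reshape(-1,3)
u=(P[:,:2]-[566.75,179.97])@np.array([[np.cos(D(18.2)),-np.sin(D(18.2))],[np.sin(D(18.2)),np.cos(D(18.2))]])
for z in(108,):
    m=(np.abs(u[:,0])<36)&(np.abs(u[:,1])<40)&(P[:,2]<z)&(P[:,2]>95)
    print(m.sum(),u[m].min(0),u[m].max(0),np.percentile(u[m],[3,97],axis=0).round(1))
m=(np.abs(u[:,0])<25)&(np.abs(u[:,1])<25)&(P[:,2]>113.5); print('term',u[m].min(0),u[m].max(0),u[m].mean(0))
```

```text
w 55.8434943773978 [-1.2  0.1  5.3]Traceback (most recent call last):
  File "<stdin>", line 8, in <module>
plant.PlanningError: the arm cannot follow that straight line within its joint ranges
```

```bash
cat > b.py <<'E'
from h import *
R=np.array(robot.current_tool_rot()); p=np.array(robot.current_eef_pos())
robot.servo_line(p-90*R[:,2],max_speed=120)
gf=np.array([566.8,180.,6+105+20.]); Rf=Rt(D(198.2),D(60),1)
q=robot.ik(tcp(gf,Rf)+[0,0,90],Rf); print(np.round(robot.current_joints(),2),None if q is None else np.round(q,2))
# via: raise first
j=np.array(robot.current_joints()); j[1]-=0.3; robot.movej(j); print(np.round(robot.current_eef_pos()))
robot.move_to(tcp(gf,Rf)+[0,0,90],Rf)
print('w',robot.current_grip_width(),robot.current_t())
pic,W=cloud('wrist'); save(pic,'w3'); np.save('w3.npy',W)
p2,_=cloud('scene'); save(p2,'s3')
a=cv2.resize(cv2.cvtColor(p2[120:250,240:413],cv2.COLOR_RGB2BGR),(512,384),interpolation=cv2.INTER_CUBIC)
cv2.imwrite('pics/c3.png',cv2.resize(np.vstack([cv2.cvtColor(pic,cv2.COLOR_RGB2BGR),a]),None,fx=.78,fy=.78))
W=np.load('w_fan.npy');P=W.reshape(-1,3)
u=(P[:,:2]-[566.75,179.97])@np.array([[np.cos(D(18.2)),-np.sin(D(18.2))],[np.sin(D(18.2)),np.cos(D(18.2))]])
m=(np.abs(u[:,0])<36)&(np.abs(u[:,1])<40)&(P[:,2]<108)&(P[:,2]>95)
print(m.sum(),u[m].min(0),u[m].max(0),np.percentile(u[m],[3,97],axis=0).round(1))
m=(np.abs(u[:,0])<25)&(np.abs(u[:,1])<25)&(P[:,2]>113.5); print('term',u[m].min(0),u[m].max(0),u[m].mean(0))
E
python3 b.py
```

```text
[-0.28  0.26  2.4   2.03  0.08 -0.59] [ 0.25  0.99  0.92 -0.07  2.28  1.49]
[454. -61. 225.]
w 56.04653025382109 23.0833
1423 [-25.22716577 -29.52712688] [23.601316   29.67857389] [[-24.4 -28.3]
 [ 22.4  28.4]]
term [ -9.9492516  -24.99453668] [19.80812168 24.99552213] [12.31891088 -0.13157952]
```

View pics/c3.png

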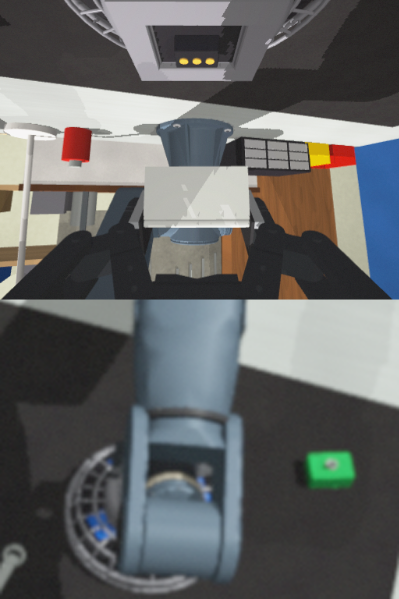

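The upper part shows the cover between the fingers at (197,197), with its closed face up, and the recess with terminals at (197,45). Next I'll measure the held cover's position and level in the same cloud.

Run:
```python
from h import *
W=np.load('w3.npy')
P=W[205:300,175:330].reshape(-1,3)
p=P[np.isfinite(P[:,0])&(np.abs(P[:,2]-227)<12)&(np.hypot(P[:,0]-565,P[:,1]-179)<45)]
z0=np.median(p[:,2]); q=p[np.abs(p[:,2]-z0)<2.5]
print(len(p),len(q),z0,cv2.minAreaRect(q[:,:2].astype(np.float32)))
A=np.c_[q[:,:2]-q[:,:2].mean(0),np.ones(len(q))]; print(np.linalg.lstsq(A,q[:,2],rcond=None)[0])
# block in same picture
P=W[:130].reshape(-1,3); p=P[(np.abs(P[:,2]-111)<3)&(np.hypot(P[:,0]-567,P[:,1]-180)<75)]
print(len(p),np.median(p[:,2]),cv2.minAreaRect(p[:,:2].astype(np.float32)))
print(robot.current_eef_pos())
```

```text
4515 2024 220.90543421992373 ((587.1450805664062, 186.67616271972656), (9.362785339355469, 64.3038330078125), 18.31188201904297)
[2.19654992e-01 7.22770568e-02 2.20917548e+02]
14537 110.89791079202696 ((566.9766845703125, 180.44537353515625), (89.22496795654297, 96.78886413574219), 17.971019744873047)
[551.43709941 174.57878833 211.88056904]
```

Run:
```python
from h import *
W=np.load('w3.npy')
P=W[195:310,165:340].reshape(-1,3)
c=np.array([566.8,180.]); a=D(198.2); h=np.array([np.cos(a),np.sin(a)]); k=np.array([-h[1],h[0]])
u=np.c_[(P[:,:2]-c)@h,(P[:,:2]-c)@k,P[:,2]]
u=u[np.isfinite(u[:,0])&(np.abs(u[:,0]+21)<6)&(np.abs(u[:,1])<40)&(u[:,2]>185)&(u[:,2]<235)]
print(len(u),np.percentile(u,[0.5,2,50,98,99.5],axis=0).round(1))
i=u[np.abs(u[:,1])<24]
print(np.linalg.lstsq(np.c_[i[:,1],i[:,2]-i[:,2].mean(),np.ones(len(i))],i[:,0],rcond=None)[0])
for z in range(190,232,4):
    s=u[np.abs(u[:,2]-z)<2]; 
    if len(s): print(z,len(s),s[:,0].mean().round(1),s[:,1].min().round(1),s[:,1].max().round(1))
```

```text
11569 [[-25.  -33.4 194.2]
 [-23.7 -30.3 194.7]
 [-20.2  -0.4 212.1]
 [-18.3  29.9 228.1]
 [-15.9  32.9 231.6]]
[ 1.94865887e-03  2.54578282e-03 -2.02038349e+01]
194 637 -20.2 -28.2 27.8
198 1201 -20.2 -28.3 27.8
202 1329 -20.2 -28.6 27.7
206 1201 -20.2 -28.4 27.7
210 1337 -20.2 -28.4 27.6
214 1355 -20.2 -28.6 27.9
218 1582 -19.8 -34.8 34.3
222 1781 -20.7 -37.1 37.0
226 910 -20.7 -32.6 32.0
230 194 -20.6 -29.9 29.6
```

The held cover is upright and square to within 0.2°. Its centre is 0.8 mm from prediction along h and 0.4 mm across, so I'll correct for that and lower with force checks.

Run:
```python
from h import *
a=D(198.2); h=np.array([np.cos(a),np.sin(a),0]); k=np.array([-h[1],h[0],0]); z=np.array([0,0,1.])
Rf=Rt(a,D(60),1)
g=np.array([566.5,180.1,131])-2.6*h+0.2*k
robot.servo_line(tcp(g,Rf)+10*z,max_speed=80); robot.wait(.2)
f0=np.array(robot.current_ft_force())
dz=10
while dz>-2:
    dz-=0.5; robot.servo_line(tcp(g,Rf)+dz*z,max_speed=15)
    f=np.array(robot.current_ft_force())-f0
    if f[2]>4: break
print('dz',dz,'f',f.round(1),'fh',(f@h).round(1),'fk',(f@k).round(1),np.round(robot.current_wrist_torque(),2),robot.current_grip_width(),robot.current_t())
```

```text
dz 0.5 f [1.  0.2 5.2] fh -1.0 fk 0.1 [-0.16  0.09 -0.06] 55.26450140027318 29.2833
```

The rim went about 6 mm below the block top before contact, so it is in the recess. I'll release, retreat, check, then press gently from above with closed fingers.

Run:
```python
from h import *
fingers.move_gripper(75)
R=np.array(robot.current_tool_rot()); p=np.array(robot.current_eef_pos())
robot.servo_line(p-100*R[:,2])
Rl=Rt(D(18.2),0,-1); robot.move_to([566.5,180.1,290],Rl); fingers.move_gripper(0)
def look():
    pic,W=cloud('wrist'); P=W.reshape(-1,3)
    p=P[(P[:,2]>128)&(P[:,2]<150)&(np.hypot(P[:,0]-567,P[:,1]-180)<45)]
    r=cv2.minAreaRect(p[:,:2].astype(np.float32)); 
    i=p[np.hypot(*(p[:,:2]-r[0]).T)<22]; A=np.c_[i[:,:2]-r[0],np.ones(len(i))]
    print(len(p),r,'plane',np.linalg.lstsq(A,i[:,2],rcond=None)[0].round(4)); return pic
look()
robot.servo_line([566.5,180.1,142],max_speed=120); robot.wait(.2)
f0=np.array(robot.current_ft_force()); zz=142
while zz>134:
    zz-=0.5; robot.servo_line([566.5,180.1,zz],max_speed=15)
    f=np.array(robot.current_ft_force())-f0
    if f[2]>12: break
print('press',zz,robot.current_eef_pos(),f.round(1))
robot.servo_line([566.5,180.1,290],max_speed=150)
pic=look(); save(pic,'w4'); print(robot.current_t())
cv2.imwrite('pics/w4c.png',cv2.resize(cv2.cvtColor(pic[60:260,130:380],cv2.COLOR_RGB2BGR),None,fx=3,fy=3))
```

```text
2514 ((566.39697265625, 180.3629608154297), (45.997467041015625, 56.08231735229492), 18.13605308532715) plane [-2.70000e-03 -2.60000e-03  1.36941e+02]
press 135.5 [566.65300007 180.12745861 137.00181249] [-6.5 -1.7 16.2]
2542 ((566.3042602539062, 180.24444580078125), (46.54212951660156, 56.05721664428711), 18.163005828857422) plane [-1.900000e-03 -4.300000e-03  1.369366e+02]
38.4083
```

View pics/w4c.png

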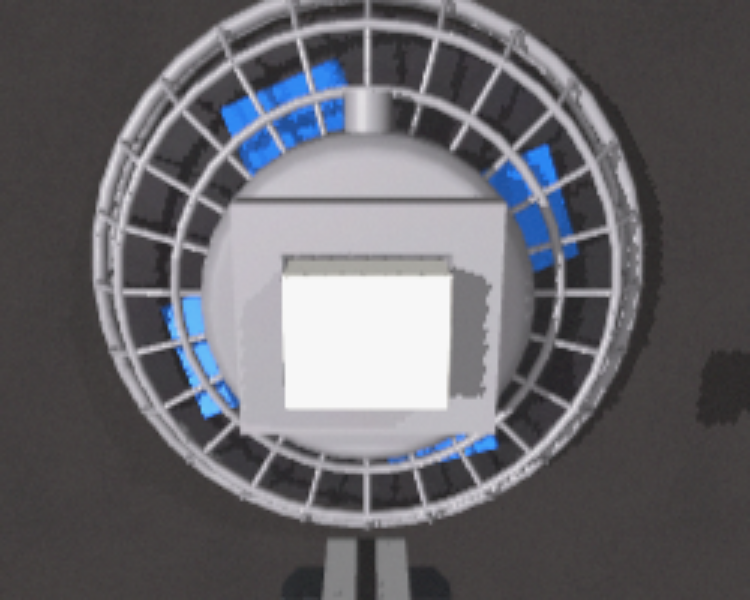

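The cover (crop (367,340)) sits squarely in the recess. Its top face is at 136.9 mm (137 expected) and level to within 0.3°. I'll hand in.

```bash
python3 -c "
from h import *
robot.close_job(); print(robot.current_t())"
```

```text
the job is handed in; nothing more can be done
the job is handed in; nothing more can be done
```

The cover is turned over and sits rim-down over the terminals in the fan's recess, released and handed in about 38 s into the 64 s limit.

I turned it in two 90° steps with a regrasp on the mat, lowered it into the recess with force checks, and let go. I then pressed it from above with closed fingers, to about 16 N.

- **Seating:** after the press, the closed face measured 136.9 mm above the bench, against 137 expected. It was level to within about 0.3°, lined up with the block to within 0.1°, and within 1 mm of the recess centre. The press did not move it measurably, so it was already home.
- **Failed step:** one straight lift after the regrasp was refused by the planner. Nothing moved, and I backed out along the tool instead.
- **Small disagreement:** the recess measured 0.8 mm off the block's centre in one picture. That was within the fit clearance, and I split the difference.
- **Other items:** I never went near the tray, spanner or switch block, but I did not measure them again at the end.

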